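Shut the access lid of an instrument case and lock its quarter-turn fastener

ROBOT

A 6-joint arm with a two-finger parallel gripper is mounted at the origin on the work surface; the furniture and walls round the work are solid. World frame = base frame: x ahead of the robot, y to its left, z up, the work surface at z = 0. Lengths are in m, angles in rad, forces in N, time in s.
With the tool pointing down it reaches from about 0.375 to 0.9 m from the base axis. Payload 3.1 kg.
Tool frame: the origin (TCP) lies between the finger pads; the fingertips stand 17 mm ahead of it and the grasp point (between the pads) lies 2 mm behind it; z points along the fingers, y is the line along which they close (so a half turn about z gives the same grasp; the last joint's range is limited). The gripper opens to 85 mm and grips with 20 to 120 N. Pads are 22 mm wide; open, the fingers measure 114 mm over their backs; the gripper's body (76 mm by 85 mm) begins 54 mm behind the grasp point. The pads swing forward as they close: fully open they stand 13 mm farther back than shut.
Start: joints at [0.938, 0.527, 1.433, -0, 1.181, -0.178], TCP at [0.275, 0.561, 0.248] pointing down, gripper open.
Joint ranges: [-3.08, 3.08], [-0.75, 2.2], [0.22, 2.44], [-1.43, 4.57], [0, 2.65], [-2.85, 2.85]. Speed limits (rad/s): [2.79, 2.79, 3.14, 3.14, 3.14, 3.14].

INTERFACE

Orientations are given as a unit quaternion [x, y, z, w].
In Python, from station import sense, vision, order gives the robot as it stands.
- The arm moves only by the shell command python3 -m crank 'ROWS' [OPENING] [FORCE]. ROWS is JSON, a list of rows, each an object with "dp": the shift along the world's x, y, z in units of 30 mm (1.0 is 30 mm), a list of three; "angular": the turn, a rotation vector about the world's x, y, z in degrees, a list of three. In form: [{"dp": [dx, dy, dz], "angular": [ax, ay, az]}, ...]. A call has 1 to 20 rows; each row shifts and turns the commanded pose from where the row before left it; what a row does not reach is not made up. A row lasts 1/10 s, in which the tool goes at most 50 mm and 8.59 degrees, less where a joint would pass 70% of its speed; a pose out of reach is approached as far as the arm can. A call is refused whole if a number of a shift passes 1 or a number of a turn 8.59, either way. A call with a gripper value outside its range is refused whole. OPENING is the closure, from 0 (fully open) to 1 (shut), set as the call begins (- or left out, the last holds). The fingers move at their own pace and stop on an object; FORCE is the grip in N (left out, the last holds). Time passes only in rows, so rows that do not move let the fingers close. It gives the time, the measured TCP pose, the force, the opening and the grip force at its end, in the units of the state.
- sense(): the state, without advancing time (a new reading comes with each control period).
- vision.snapshot(name): name is "scene" or "top"; returns a dict with "image" (480x640x3 uint8, blue, green, red), "range_z" (480x640 float32, m along the optical axis (not along the pixel's ray), 0 where there is no reading), "mtx" (3x3 intrinsics, pixels), "pose" (4x4, takes a point from camera to world coordinates). Camera axes: x right, y down, z forward; pixel columns grow to the right and rows downward; lengths in m; the calibration is good to about 2 mm. A picture is of the moment at which its call begins.
- order.sign_off(): hands the job in; it is judged then, once.
The state is a dict: "t": time; "q": joint angles; "qd": joint speeds; "tau": joint torques, N m; "tcp_pos": TCP position; "tool_rot": TCP orientation; "force": force on the tool from outside, world axes, zero at the start; "ft_torque": the same for the moment, N m; "finger_gap": opening from 0.0 (shut) to 1.0 (fully open); "gripper_force": force on a finger pad.
Only numpy, scipy, OpenCV 4.12 (cv2) and the standard library are available. Lean on these libraries where they do the work, as an engineer would, in place of code of your own. Each camera call takes 0.05 s, during which the arm holds its last target. There are 200 camera calls.

TASK

The grey instrument case on the table stands with its small access lid ajar. With the fingertips only, press the lid down from above until it is fully shut, then set a fingertip in the slot of the big quarter-turn fastener beside it and turn it clockwise (seen from above) as far as it goes, so that its tongue locks over the lid. Grip and lift nothing, do not raise the lid further or touch the seal under it, and leave the memory stick, pen and post that stand on the case where they are.

Things in the scene. Friction and masses are not known exactly. Their poses are not given: they have to be found in the camera images.
- case: low grey metal instrument case, 250 x 168 mm and 60 mm high, fixed to the table, at the robot's right in front of the drawer cabinet. Origin: centre of its underside; z up; the case's x axis runs along its long side from the fastener to the lid (about away from the robot). Its flat top deck is at z = 60 mm. It carries the fastener (axis at case x = -56 mm, y = 0) and the lid (hinge line at case x = +115 mm, parallel to case y).
- lid (a joint): opening angle of the lid, rad: 0 = shut, flat on the deck; grows as its edge near the fastener rises, at most 1.1; starts at about 0.4 to 0.85. A stiff friction hinge holds it at any angle; pressing it down takes about 2 to 6 N.
- lid_press (a point): point on the lid's upper face, on its middle line, 50 mm from the hinge line. The lid is an aluminium plate 110 mm wide (case y), 8 mm thick, reaching 85 mm from the hinge, with a tab 34 mm wide that reaches on to 101 mm. Shut, its upper face is at z = 68 mm and this point at case x = +65 mm; it rises and swings towards the hinge as the lid opens.
- lid_hinge (a point): middle of the lid's hinge line, 64 mm above the table, at case x = +115 mm.
- lid_seal: black rubber plug, 58 x 84 x 6 mm, on the underside of the lid (origin: middle of its upper face). The fingers must not touch it.
- fastener (a joint): turn of the fastener, rad: 0 = open, its tongue points to the case's +y side and the slot lies along case y; grows clockwise seen from above to the hard stop at 1.571 = locked, slot and tongue pointing at the lid, the tongue over the lid's tab; starts at 0 to 0.6. Friction holds it where it is left; turning it takes about 3 to 8 N at the slot's end. The tongue passes 3 mm above the shut lid and runs against a lid that is not shut.
- fastener_centre (a point): on the fastener's vertical axis, on the slot's floor, 83 mm above the table. The head is a round steel disc 120 mm across; a straight slot 48 mm wide and 16 mm deep (floor at z = 83 mm, top of the head at z = 99 mm) runs right across it. A fixed dark collar of 121 mm inner and 134 mm outer diameter surrounds the head, flush with its top, so the head cannot be taken from outside.
- slot_tongue_end (a point): point on the slot's floor 32 mm from the axis on the side of the tongue; a place for the fingertip (shut fingers up to 32 x 28 mm fit here at any yaw). It moves round the axis with the fastener: from case +y (open) to case +x (locked). The fingertip pushes against the slot's side wall, 24 mm from the slot's middle line.
- slot_plain_end (a point): the like point on the slot's floor at the other end, 32 mm from the axis opposite the tongue; from case -y (open) to case -x (locked). At either end the push is lightest if the fingers turn about the vertical along with the slot, flat on its wall; a wide fingertip that does not turn bears on its inner corner.
- usb_stick: small blue memory stick with a metal plug, 17 x 52 x 8 mm, lying on the case's deck beside the lid, on the case's +y side; loose. Origin: centre of its underside.
- pen: black pen, 142 mm long, 10 mm thick, lying on the case's deck along its -y edge; loose. Origin: centre of its underside.
- post: plain steel optics post, 13 mm across and 50 mm high, standing on the case's deck near its corner at case x = -112 mm, y = -72 mm; loose. Origin: centre of its underside.

How it is judged:
By the outcome, as a careful person would: the job done as asked, in the order asked, and still so for the second after the job is handed in, with the robot touching nothing.
It also fails if it takes over 45 s, if anything falls off the work surface, if the arm or the gripper's body presses on something with over 40 N, if the wrist force passes 120 N, or if a joint passes its speed limit or range.

## Working session

There is one attempt and no reset: what is moved stays moved. The work goes in short steps, Python scripts to look and compute and a shell command to move; the robot and the scene stay as the last step left them, time stands still between calls to the robot, and variables do not carry over. Pictures are saved under pics/ and viewed, at most 10 in all, crops included, and the job is handed in when it is done.

```bash
mkdir -p pics; ls; python3 - <<'E'
from station import sense, vision
import cv2, numpy as np
for n in("scene","top"):
    s=vision.snapshot(n); cv2.imwrite(f"pics/{n}0.png",s["image"]); np.savez(f"{n}0.npz",**s)
    print(n,s["mtx"].round(1).tolist(),s["pose"].round(3).tolist(),(s["range_z"]>0).mean())
s=sense();print(s["t"],s["tcp_pos"],s["tool_rot"],s["force"],s["finger_gap"])
E
```

```text
pics
scene [[553.6, 0.0, 319.5], [0.0, 553.6, 244.0], [0.0, 0.0, 1.0]] [[0.518, -0.594, 0.615, -0.055], [-0.855, -0.366, 0.367, -0.623], [0.007, -0.716, -0.698, 0.667], [0.0, 0.0, 0.0, 1.0]] 0.995908203125
top [[525.8, 0.0, 315.0], [0.0, 525.8, 239.5], [0.0, 0.0, 1.0]] [[-0.016, -0.989, 0.149, 0.333], [-1.0, 0.013, -0.021, -0.303], [0.019, -0.149, -0.989, 0.906], [0.0, 0.0, 0.0, 1.0]] 0.9960221354166666
0.1 [0.27416098 0.5609878  0.24741731] [ 2.25450901e-01  9.74254027e-01 -9.07883944e-04 -3.98169880e-04] [-0.00715681  0.25841541 -0.47091797] 1.0021894858199814
```

View pics/top0.png

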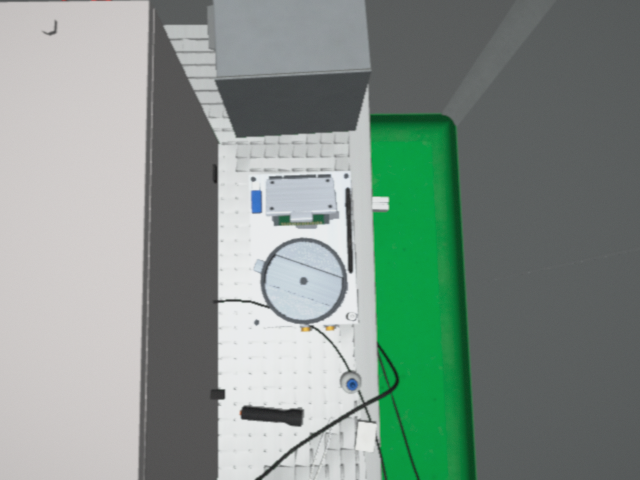

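View pics/scene0.png

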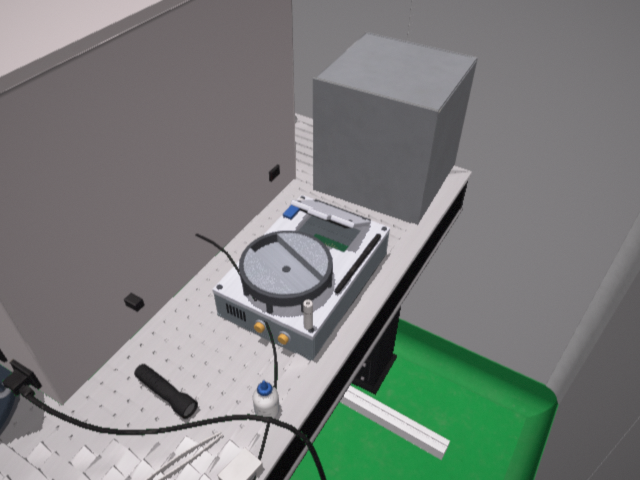

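The top view shows the disc centred near px (304,281), the tongue at (258,266), the lid near (300,197) and ajar, the stick at (256,202), the pen at (349,230) and the post at (351,316). A tall block stands to the left at columns below 150, and the cabinet is at rows 0-135. Next I'll measure these with the depth data.

```bash
cat > h.py <<'E'
import numpy as np, cv2
def cloud(s):
    z=s["range_z"].astype(float); v,u=np.mgrid[:480,:640]; K=s["mtx"]; T=s["pose"]
    P=np.stack([(u-K[0,2])/K[0,0]*z,(v-K[1,2])/K[1,1]*z,z],-1)
    return P@T[:3,:3].T+T[:3,3]
def clean(m): return cv2.morphologyEx(m.astype(np.uint8),cv2.MORPH_OPEN,np.ones((3,3)))
E
python3 - <<'E'
from h import *
s=np.load("top0.npz"); W=cloud(s)
v,u=np.mgrid[:480,:640]
roi=(u>235)&(u<368)&(v>160)&(v<335)
Z=W[...,2]
for r in(160,175,190,197,205,212,218,224,281): print(r,Z[r,300].round(3),W[r,300,:2].round(3))
# case footprint: everything above 50 mm
m=clean(roi&(Z>.045)&(Z<.2)); n,l,st,c=cv2.connectedComponentsWithStats(m); k=1+st[1:,4].argmax(); 
p=W[(l==k)&(Z<.075)][:,:2]; 
R=cv2.minAreaRect((p*1000).astype(np.float32)); print("case",R,np.median(Z[(l==k)&(Z<.075)]))
d=clean((l==k)&(Z>.090)&(v>225)); n,l2,st,c=cv2.connectedComponentsWithStats(d); k2=1+st[1:,4].argmax()
cs=max(cv2.findContours((l2==k2).astype(np.uint8),0,1)[0],key=len)[:,0]
print("disc",cv2.minEnclosingCircle((W[cs[:,1],cs[:,0],:2]*1000).astype(np.float32)),np.median(Z[l2==k2]))
f=W[(l==k)&(v>240)&(Z>.078)&(Z<.088)&(u>265)&(u<345)]; print("slot floor",len(f),np.median(f,0)); 
print(cv2.minAreaRect((f[:,:2]*1000).astype(np.float32)))
vx=cv2.fitLine((f[:,:2]*1000).astype(np.float32),cv2.DIST_HUBER,0,.01,.01).ravel();print("slot line",vx,np.degrees(np.arctan2(vx[1],vx[0])))
# lid
g=W[(u>270)&(u<332)&(v>182)&(v<208)&(Z>.066)]; q=g-g.mean(0); nrm=np.linalg.svd(q,full_matrices=False)[2][2]; nrm*=np.sign(nrm[2])
print("lid n",nrm,"ang",np.arccos(nrm[2]), np.degrees(np.arctan2(nrm[1],nrm[0])),"mean",g.mean(0))
# wall at left, cabinet
for r in(150,200,250,300): print("row",r,[(c,W[r,c].round(3).tolist()) for c in(100,145,165,220,362)])
print("cab",[(r,W[r,300].round(3).tolist()) for r in(40,90,130,145)])
E
```

```text
160 0.0 [ 0.614 -0.298]
175 0.069 [ 0.567 -0.298]
190 0.09 [ 0.537 -0.298]
197 0.097 [ 0.523 -0.298]
205 0.108 [ 0.508 -0.297]
212 0.118 [ 0.495 -0.297]
218 0.125 [ 0.484 -0.297]
224 0.015 [ 0.495 -0.296]
281 0.084 [ 0.392 -0.296]
case ((448.9651184082031, -298.7713623046875), (250.6746826171875, 168.19325256347656), 1.4605518579483032) 0.06074544405492077
disc ((392.86663818359375, -300.4217224121094), 67.07820892333984) 0.09919567908730276
slot floor 2261 [ 0.39286659 -0.30063944  0.08335414]
((376.3501892089844, -294.4094543457031), (120.55368041992188, 82.8817138671875), 70.17359161376953)
slot line [ 3.4737885e-01  9.3772489e-01  3.9291330e+02 -3.0053159e+02] 69.67292
lid n [ 0.9560804  -0.00918802  0.29296049] ang 1.273474611472559 -0.5506010231312779 mean [ 0.52675386 -0.29918681  0.09743017]
row 150 [(100, [0.49, -0.116, 0.435]), (145, [0.49, -0.157, 0.435]), (165, [0.511, -0.158, 0.372]), (220, [0.634, -0.155, -0.001]), (362, [0.631, -0.409, -0.0])]
row 200 [(100, [0.443, -0.118, 0.436]), (145, [0.443, -0.158, 0.432]), (165, [0.458, -0.159, 0.37]), (220, [0.542, -0.156, 0.0]), (362, [0.54, -0.406, -0.0])]
row 250 [(100, [0.397, -0.12, 0.436]), (145, [0.397, -0.159, 0.431]), (165, [0.406, -0.16, 0.367]), (220, [0.454, -0.158, 0.002]), (362, [0.45, -0.404, 0.002])]
row 300 [(100, [0.353, -0.123, 0.437]), (145, [0.352, -0.16, 0.429]), (165, [0.355, -0.161, 0.365]), (220, [0.363, -0.176, 0.113]), (362, [0.364, -0.401, 0.003])]
cab [(40, [0.712, -0.301, 0.234]), (90, [0.662, -0.3, 0.183]), (130, [0.662, -0.298, 0.022]), (145, [0.641, -0.298, 0.001])]
```

```bash
python3 - <<'E'
from h import *
s=np.load("top0.npz"); W=cloud(s)
for r in(5,60,300,400,475): print(r,[(c,W[r,c].round(3).tolist()) for c in(2,60,120,138,150,180)])
s=np.load("scene0.npz"); W=cloud(s)
for r,c in[(20,250),(100,290),(30,150),(60,60),(100,10),(90,2),(200,20),(300,60),(340,20),(390,60),(395,70),(360,10),(375,20),(400,5),(420,5),(330,100),(70,20)]: print((r,c),W[r,c].round(3).tolist())
E
python3 - <<'E'
import cv2;i=cv2.imread('pics/scene0.png');cv2.imwrite('pics/sc_crop.png',cv2.resize(i[280:480,0:200],None,fx=3,fy=3))
E
```

```text
5 [(2, [0.636, -0.016, 0.436]), (60, [0.636, -0.071, 0.435]), (120, [0.636, -0.128, 0.435]), (138, [0.635, -0.146, 0.436]), (150, [0.638, -0.156, 0.432]), (180, [0.962, -0.06, -0.074])]
60 [(2, [0.579, -0.021, 0.436]), (60, [0.579, -0.074, 0.435]), (120, [0.578, -0.131, 0.437]), (138, [0.578, -0.148, 0.436]), (150, [0.582, -0.157, 0.429]), (180, [0.804, -0.081, 0.002])]
300 [(2, [0.354, -0.036, 0.435]), (60, [0.353, -0.088, 0.438]), (120, [0.352, -0.14, 0.437]), (138, [0.352, -0.155, 0.435]), (150, [0.353, -0.16, 0.416]), (180, [0.357, -0.16, 0.297])]
400 [(2, [0.269, -0.043, 0.436]), (60, [0.268, -0.093, 0.438]), (120, [0.267, -0.143, 0.436]), (138, [0.267, -0.158, 0.435]), (150, [0.263, -0.162, 0.41]), (180, [0.246, -0.162, 0.295])]
475 [(2, [0.208, -0.046, 0.435]), (60, [0.207, -0.095, 0.436]), (120, [0.206, -0.145, 0.435]), (138, [0.204, -0.159, 0.432]), (150, [0.197, -0.162, 0.405]), (180, [0.164, -0.162, 0.288])]
(20, 250) [0.533, -0.16, 0.362]
(100, 290) [0.624, -0.159, 0.198]
(30, 150) [0.355, -0.163, 0.414]
(60, 60) [0.241, -0.16, 0.426]
(100, 10) [0.18, -0.163, 0.414]
(90, 2) [0.177, -0.162, 0.425]
(200, 20) [0.15, -0.163, 0.321]
(300, 60) [0.141, -0.164, 0.181]
(340, 20) [0.086, -0.157, 0.165]
(390, 60) [0.092, -0.165, 0.059]
(395, 70) [0.1, -0.164, 0.036]
(360, 10) [0.081, -0.102, 0.09]
(375, 20) [0.076, -0.122, 0.079]
(400, 5) [0.056, -0.082, 0.014]
(420, 5) [0.039, -0.096, 0.002]
(330, 100) [0.17, -0.163, 0.091]
(70, 20) [0.2, -0.161, 0.433]
```

View pics/sc_crop.png

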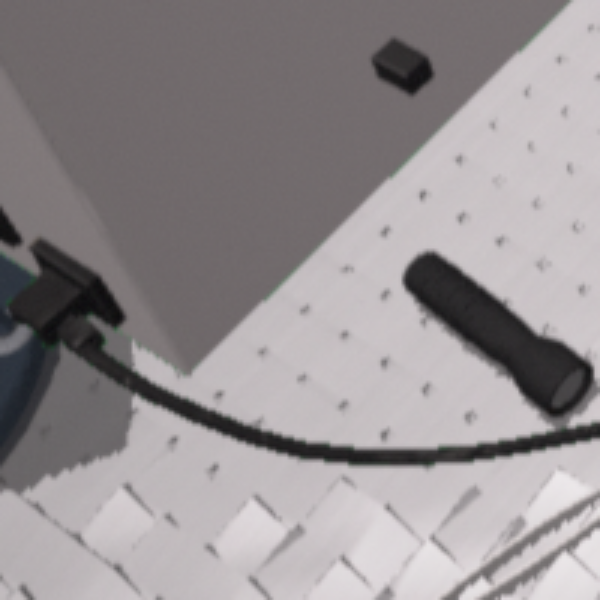

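The tall block spans y -0.16 to at least -0.02, is 0.436 m high and starts at x 0.09, so I'll go over it at TCP z of about 0.54 with the fingers shut.

```bash
python3 -m crank '[{"dp":[0,0,1],"angular":[0,0,0]},{"dp":[0,0,1],"angular":[0,0,0]},{"dp":[0,0,1],"angular":[0,0,0]},{"dp":[0,0,1],"angular":[0,0,0]},{"dp":[0,0,1],"angular":[0,0,0]},{"dp":[0,0,1],"angular":[0,0,0]},{"dp":[0,0,1],"angular":[0,0,0]},{"dp":[0,0,1],"angular":[0,0,0]},{"dp":[0,0,1],"angular":[0,0,0]},{"dp":[0,0,0.8],"angular":[0,0,0]},{"dp":[0.3,-1,0],"angular":[0,0,0]},{"dp":[0.3,-1,0],"angular":[0,0,0]},{"dp":[0.3,-1,0],"angular":[0,0,0]},{"dp":[0.3,-1,0],"angular":[0,0,0]},{"dp":[0.3,-1,0],"angular":[0,0,0]},{"dp":[0.3,-1,0],"angular":[0,0,0]},{"dp":[0.3,-1,0],"angular":[0,0,0]},{"dp":[0.3,-1,0],"angular":[0,0,0]},{"dp":[0.3,-1,0],"angular":[0,0,0]},{"dp":[0.3,-1,0],"angular":[0,0,0]}]' 1 30; python3 -c "
from station import sense;print(sense()['q'])"
```

```text
t: 2.1
tcp_pos: [0.3644, 0.2602, 0.5419]
tool_rot: [0.225, 0.974, -0.0, -0.0]
force: [0.9, -1.6, -0.5]
finger_gap: -0.004
gripper_force: 0.0
[ 3.69549099e-01  4.76169017e-02  1.33780092e+00 -9.74502291e-05
  1.75705888e+00 -7.46648869e-01]
```

```bash
python3 -m crank '[{"dp":[0.3,-1,0],"angular":[0,0,0]},{"dp":[0.3,-1,0],"angular":[0,0,0]},{"dp":[0.3,-1,0],"angular":[0,0,0]},{"dp":[0.3,-1,0],"angular":[0,0,0]},{"dp":[0.3,-1,0],"angular":[0,0,0]},{"dp":[0.3,-1,0],"angular":[0,0,0]},{"dp":[0.3,-1,0],"angular":[0,0,0]},{"dp":[0.3,-1,0],"angular":[0,0,0]},{"dp":[0.3,-1,0],"angular":[0,0,0]},{"dp":[0.3,-1,0],"angular":[0,0,0]},{"dp":[0.3,-1,0],"angular":[0,0,0]},{"dp":[0.3,-1,0],"angular":[0,0,0]},{"dp":[0.3,-1,0],"angular":[0,0,0]},{"dp":[0.3,-1,0],"angular":[0,0,0]},{"dp":[0.3,-1,0],"angular":[0,0,0]},{"dp":[0.2,-1,0],"angular":[0,0,0]},{"dp":[0.1,-1,0],"angular":[0,0,0]},{"dp":[0,-1,0],"angular":[0,0,0]},{"dp":[0,-0.6,0],"angular":[0,0,0]}]'; python3 -c "
from station import sense,vision;import cv2
print(sense()['q']);cv2.imwrite('pics/scene1.png',vision.snapshot('scene')['image'])"
```

```text
t: 4.0
tcp_pos: [0.5083, -0.2986, 0.541]
tool_rot: [0.226, 0.974, 0.0, -0.001]
force: [0.4, 1.0, -0.1]
finger_gap: 0.002
gripper_force: 0.0
[-7.20328995e-01  2.96603162e-01  1.02945458e+00 -3.86085009e-04
  1.81753099e+00 -1.83487182e+00]
```

View pics/scene1.png

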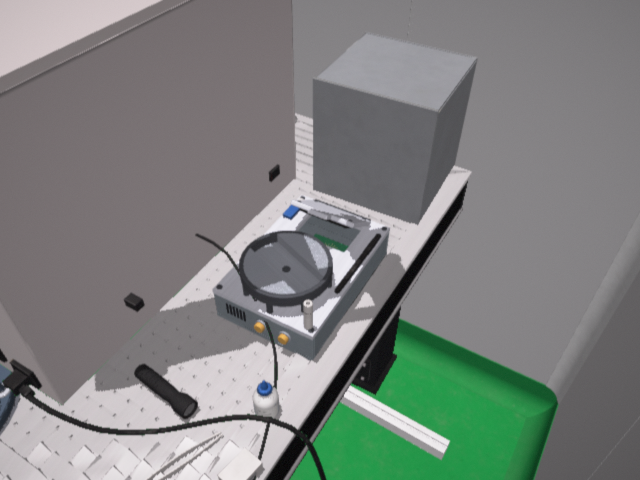

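The picture shows only the arm's shadow, and the case is unchanged. I'll descend towards the lid.

```bash
python3 -m crank '[{"dp":[0,0,-1],"angular":[0,0,0]},{"dp":[0,0,-1],"angular":[0,0,0]},{"dp":[0,0,-1],"angular":[0,0,0]},{"dp":[0,0,-1],"angular":[0,0,0]},{"dp":[0,0,-1],"angular":[0,0,0]},{"dp":[0,0,-1],"angular":[0,0,0]},{"dp":[0,0,-1],"angular":[0,0,0]},{"dp":[0,0,-1],"angular":[0,0,0]},{"dp":[0,0,-1],"angular":[0,0,0]},{"dp":[0,0,-1],"angular":[0,0,0]},{"dp":[0,0,-1],"angular":[0,0,0]},{"dp":[0,0,-1],"angular":[0,0,0]},{"dp":[0,0,0],"angular":[0,0,0]}]'; python3 -c "
from station import sense,vision;import cv2
print(sense()['q']);cv2.imwrite('pics/scene2.png',vision.snapshot('scene')['image'])"
```

```text
t: 5.35
tcp_pos: [0.5062, -0.2936, 0.1786]
tool_rot: [0.225, 0.974, 0.002, -0.004]
force: [-0.6, 0.1, 0.6]
finger_gap: 0.002
gripper_force: 0.0
[-7.16674732e-01  5.65338389e-01  1.59438661e+00  4.18887020e-04
  9.91803397e-01 -1.83331477e+00]
```

View pics/scene2.png

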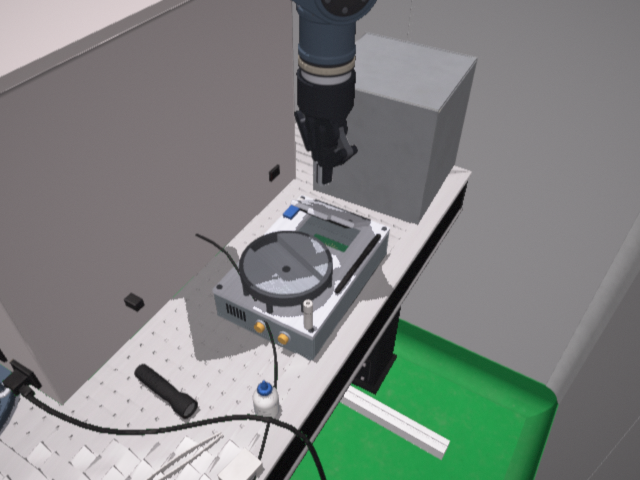

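The fingers are shut, upright and above the lid's near part, tip at px (327,180). I'll press the lid slowly.

```bash
python3 -c "
from station import sense;s=sense();print(s['tau'].round(1),s['tcp_pos'],s['qd'].round(3))"; python3 -m crank '[{"dp":[0.1,-0.15,-0.5],"angular":[0,0,0]},{"dp":[0,0,-0.5],"angular":[0,0,0]},{"dp":[0,0,-0.4],"angular":[0,0,0]},{"dp":[0,0,-0.3],"angular":[0,0,0]},{"dp":[0,0,-0.3],"angular":[0,0,0]},{"dp":[0,0,-0.3],"angular":[0,0,0]},{"dp":[0,0,0],"angular":[0,0,0]}]';python3 -c "
from station import sense;s=sense();print(s['tau'].round(1),s['tcp_pos'],s['qd'].round(3))"
```

```text
[ -0.1 -41.2 -14.   -0.   -0.    0. ] [ 0.50755633 -0.29487962  0.18087167] [-0.002 -0.045 -0.057 -0.001  0.002 -0.   ]
t: 6.1
tcp_pos: [0.5115, -0.3011, 0.1125]
tool_rot: [0.225, 0.974, 0.0, -0.0]
force: [0.1, -0.3, 0.1]
finger_gap: -0.001
gripper_force: 0.0
[  0.  -44.3 -11.9  -0.    0.    0. ] [ 0.51146247 -0.3011053   0.11248484] [ 0.002 -0.01  -0.004  0.006  0.023  0.002]
```

```bash
python3 - <<'E'
from station import vision
import cv2
cv2.imwrite('pics/scene3.png',cv2.resize(vision.snapshot('scene')['image'][130:330,200:420],None,fx=3,fy=3))
E
```

```text
(no output)
```

View pics/scene3.png

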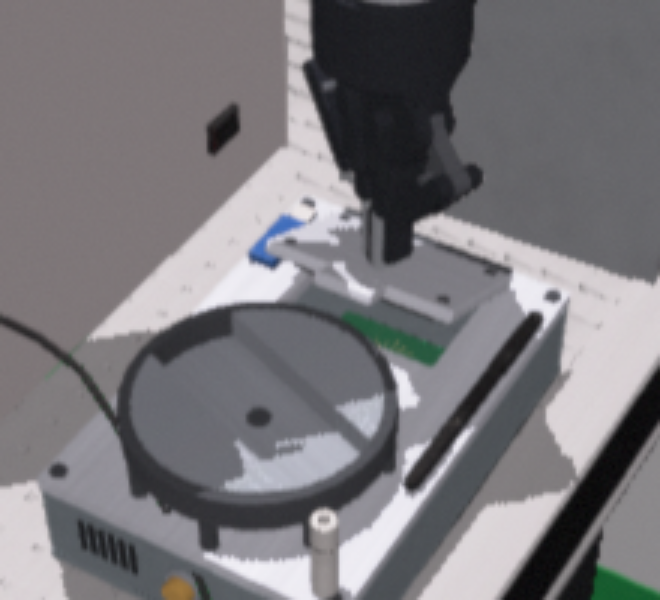

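The fingertip is on the lid's upper face (crop px 385,260) and the lid is going down, so I'll continue.

```bash
python3 -m crank '[{"dp":[0,0,-0.2],"angular":[0,0,0]},{"dp":[0,0,-0.2],"angular":[0,0,0]},{"dp":[0,0,-0.2],"angular":[0,0,0]},{"dp":[0,0,-0.2],"angular":[0,0,0]},{"dp":[0,0,-0.1],"angular":[0,0,0]},{"dp":[0,0,0],"angular":[0,0,0]}]'; python3 -m crank '[{"dp":[0,0,-0.05],"angular":[0,0,0]},{"dp":[0,0,-0.03],"angular":[0,0,0]},{"dp":[0,0,0],"angular":[0,0,0]}]'
```

```text
t: 6.75
tcp_pos: [0.5114, -0.3007, 0.0854]
tool_rot: [0.226, 0.974, 0.0, -0.0]
force: [-0.0, 0.0, 0.2]
finger_gap: -0.002
gripper_force: 0.0
t: 7.05
tcp_pos: [0.5118, -0.3009, 0.085]
tool_rot: [0.225, 0.974, 0.0, 0.0]
force: [-1.8, 0.3, 8.2]
finger_gap: 0.001
gripper_force: 4.0
```

```bash
python3 -m crank '[{"dp":[0,0,-0.06],"angular":[0,0,0]},{"dp":[0,0,-0.04],"angular":[0,0,0]},{"dp":[0,0,0],"angular":[0,0,0]}]'; python3 -m crank '[{"dp":[0,0,0.5],"angular":[0,0,0]},{"dp":[0,0,1],"angular":[0,0,0]},{"dp":[0,0,1],"angular":[0,0,0]},{"dp":[-0.6,0.2,1],"angular":[0,0,0]},{"dp":[-1,0.2,0],"angular":[0,0,2]},{"dp":[-1,0.2,0],"angular":[0,0,4]},{"dp":[-0.8,0.2,0],"angular":[0,0,0]},{"dp":[0,0,0],"angular":[0,0,0]}]'; python3 - <<'E'
from station import vision
from h import *
s=vision.snapshot("scene"); W=cloud(s); cv2.imwrite("pics/scene4.png",s["image"])
X,Y,Z=np.moveaxis(W,-1,0)
for x0 in(.465,.475,.485,.495,.51,.525,.54,.555):
    m=(abs(X-x0)<.005)&(abs(Y+.3)<.05)&(Z<.12)&(Z>.0)&((abs(Y+.3)<.015)|(x0>.48)); print(x0,m.sum(),np.percentile(Z[m],[10,50,90]).round(4) if m.any() else 0)
E
```

```text
t: 7.35
tcp_pos: [0.5118, -0.3009, 0.0849]
tool_rot: [0.225, 0.974, -0.0, 0.001]
force: [-5.7, 3.1, 24.2]
finger_gap: -0.003
gripper_force: 12.4
t: 8.15
tcp_pos: [0.4067, -0.275, 0.1858]
tool_rot: [0.175, 0.985, 0.001, -0.002]
force: [0.2, 0.2, 0.4]
finger_gap: 0.0
gripper_force: 0.0
0.465 0 0
0.475 5 [0.0684 0.0685 0.0708]
0.485 252 [0.0674 0.0688 0.0703]
0.495 280 [0.0673 0.0688 0.07  ]
0.51 263 [0.0673 0.0687 0.0699]
0.525 252 [0.0672 0.0686 0.0698]
0.54 250 [0.0673 0.0687 0.07  ]
0.555 269 [0.0674 0.0689 0.071 ]
```

The lid lies flat at z = 0.068, so it is shut. Now for the slot at the tongue end, target (0.404, -0.270), with the tool yaw already along the slot.

```bash
python3 -m crank '[{"dp":[0,0,-0.5],"angular":[0,0,0]},{"dp":[0,0,-0.5],"angular":[0,0,0]},{"dp":[0,0,0],"angular":[0,0,0]},{"dp":[0,0,0],"angular":[0,0,0]}]'
```

```text
t: 8.6
tcp_pos: [0.4106, -0.2776, 0.1559]
tool_rot: [0.174, 0.985, -0.0, 0.0]
force: [0.2, 0.1, -0.1]
finger_gap: -0.001
gripper_force: 0.0
```

```bash
python3 -m crank '[{"dp":[-0.22,0.25,0],"angular":[0,0,0]},{"dp":[0,0,-0.5],"angular":[0,0,0]},{"dp":[0,0,-0.5],"angular":[0,0,0]},{"dp":[0,0,-0.4],"angular":[0,0,0]},{"dp":[0,0,-0.3],"angular":[0,0,0]},{"dp":[0,0,0],"angular":[0,0,0]},{"dp":[0,0,0],"angular":[0,0,0]}]'; python3 - <<'E'
import numpy as np
# tip path: r=32mm, offset from slot line toward wall; axis (.393,-.3)
for a in np.arange(69.7,-6,-6):
    for off in(8,11):
        t=np.radians(a); print(round(a,1),off,(np.array([.393,-.3])+.032*np.array([np.cos(t),np.sin(t)])+off/1e3*np.array([np.sin(t),-np.cos(t)])).round(4))
E
```

```text
t: 9.3
tcp_pos: [0.403, -0.2696, 0.1052]
tool_rot: [0.174, 0.985, -0.0, 0.0]
force: [-0.3, -0.6, -0.1]
finger_gap: -0.005
gripper_force: 0.0
69.7 8 [ 0.4116 -0.2728]
69.7 11 [ 0.4144 -0.2738]
63.7 8 [ 0.4144 -0.2749]
63.7 11 [ 0.417  -0.2762]
57.7 8 [ 0.4169 -0.2772]
57.7 11 [ 0.4194 -0.2788]
51.7 8 [ 0.4191 -0.2798]
51.7 11 [ 0.4215 -0.2817]
45.7 8 [ 0.4211 -0.2827]
45.7 11 [ 0.4232 -0.2848]
39.7 8 [ 0.4227 -0.2857]
39.7 11 [ 0.4246 -0.288 ]
33.7 8 [ 0.4241 -0.2889]
33.7 11 [ 0.4257 -0.2914]
27.7 8 [ 0.4251 -0.2922]
27.7 11 [ 0.4264 -0.2949]
21.7 8 [ 0.4257 -0.2956]
21.7 11 [ 0.4268 -0.2984]
15.7 8 [ 0.426 -0.299]
15.7 11 [ 0.4268 -0.3019]
9.7 8 [ 0.4259 -0.3025]
9.7 11 [ 0.4264 -0.3055]
3.7 8 [ 0.4254 -0.3059]
3.7 11 [ 0.4256 -0.3089]
-2.3 8 [ 0.4247 -0.3093]
-2.3 11 [ 0.4245 -0.3123]
```

Seated in the slot. I'll approach the wall in the (0.94, -0.35) direction to find contact.

```bash
for i in 1; do python3 -m crank '[{"dp":[0.22,-0.08,0],"angular":[0,0,0]},{"dp":[0.06,-0.02,0],"angular":[0,0,0]},{"dp":[0,0,0],"angular":[0,0,0]}]'; python3 -m crank '[{"dp":[0.06,-0.02,0],"angular":[0,0,0]},{"dp":[0,0,0],"angular":[0,0,0]}]'; python3 -m crank '[{"dp":[0.06,-0.02,0],"angular":[0,0,0]},{"dp":[0,0,0],"angular":[0,0,0]}]'; done | grep -E "tcp|force:"
```

```text
tcp_pos: [0.4122, -0.2732, 0.1054]
force: [-0.2, -0.1, -0.8]
gripper_force: 0.0
tcp_pos: [0.4134, -0.2733, 0.105]
force: [-0.0, 0.9, 0.5]
gripper_force: 0.0
tcp_pos: [0.4149, -0.2736, 0.1049]
force: [0.6, -0.2, -1.3]
gripper_force: 0.1
```

```bash
python3 -m crank '[{"dp":[0.06,-0.03,0],"angular":[0,0,0]},{"dp":[0.085,-0.086,0],"angular":[0,0,-6]},{"dp":[0.075,-0.094,0],"angular":[0,0,-6]},{"dp":[0,0,0],"angular":[0,0,0]}]'; python3 -m crank '[{"dp":[0.065,-0.102,0],"angular":[0,0,-6]},{"dp":[0.054,-0.108,0],"angular":[0,0,-6]},{"dp":[0,0,0],"angular":[0,0,0]}]'
```

```text
t: 10.4
tcp_pos: [0.4202, -0.279, 0.1047]
tool_rot: [0.276, 0.961, 0.001, -0.002]
force: [-4.9, 1.8, 2.7]
finger_gap: 0.001
gripper_force: 2.2
t: 10.7
tcp_pos: [0.4241, -0.2855, 0.1046]
tool_rot: [0.374, 0.927, 0.001, -0.001]
force: [-3.7, 2.3, 1.1]
finger_gap: 0.0
gripper_force: 2.1
```

```bash
python3 -m crank '[{"dp":[0.042,-0.113,0],"angular":[0,0,-6]},{"dp":[0.03,-0.117,0],"angular":[0,0,-6]},{"dp":[0.018,-0.12,0],"angular":[0,0,-6]},{"dp":[0.005,-0.12,0],"angular":[0,0,-6]},{"dp":[0,0,0],"angular":[0,0,0]}]'; python3 -m crank '[{"dp":[-0.007,-0.12,0],"angular":[0,0,-6]},{"dp":[-0.02,-0.12,0],"angular":[0,0,-6]},{"dp":[-0.03,-0.116,0],"angular":[0,0,-6]},{"dp":[0,0,0],"angular":[0,0,0]}]'; python3 - <<'E'
from station import vision
import cv2
s=vision.snapshot('scene')['image'][130:330,200:420];t=vision.snapshot('top')['image'][150:350,220:380]
import numpy as np
cv2.imwrite('pics/both5.png',cv2.resize(np.hstack([s,t]),None,fx=2.1,fy=2.1))
E
```

```text
t: 11.2
tcp_pos: [0.4276, -0.2999, 0.1046]
tool_rot: [0.558, 0.83, 0.0, -0.001]
force: [-0.7, 2.8, 0.4]
finger_gap: 0.003
gripper_force: 1.6
t: 11.6
tcp_pos: [0.4264, -0.3109, 0.1047]
tool_rot: [0.681, 0.732, 0.0, 0.0]
force: [-1.2, 3.5, -0.3]
finger_gap: -0.0
gripper_force: 1.3
```

View pics/both5.png

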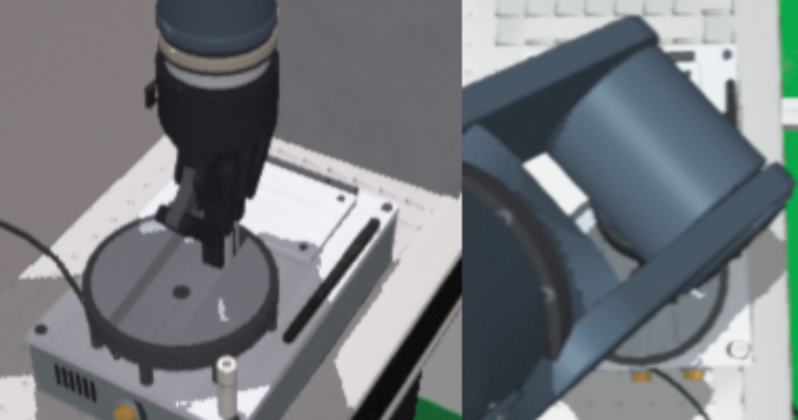

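The slot now lies almost along the case, and the post, pen and lid are undisturbed. I'll push on to the stop.

```bash
python3 -m crank '[{"dp":[-0.02,-0.06,0],"angular":[0,0,-2]},{"dp":[0,-0.04,0],"angular":[0,0,0]},{"dp":[0,0,0],"angular":[0,0,0]}]'; python3 -m crank '[{"dp":[0,-0.05,0],"angular":[0,0,0]},{"dp":[0,-0.03,0],"angular":[0,0,0]},{"dp":[0,0,0],"angular":[0,0,0]}]'
```

```text
t: 12.0
tcp_pos: [0.4253, -0.3133, 0.1047]
tool_rot: [0.694, 0.72, 0.0, -0.001]
force: [-1.0, 4.6, -1.3]
finger_gap: -0.005
gripper_force: 2.5
t: 12.3
tcp_pos: [0.4252, -0.3134, 0.1047]
tool_rot: [0.695, 0.719, 0.002, -0.002]
force: [1.8, 11.2, 1.2]
finger_gap: -0.0
gripper_force: 5.2
```

```bash
python3 -m crank '[{"dp":[0,-0.06,0],"angular":[0,0,0]},{"dp":[0,-0.03,0],"angular":[0,0,0]},{"dp":[0,0,0],"angular":[0,0,0]}]'; python3 -m crank '[{"dp":[0,0.3,0],"angular":[0,0,0]},{"dp":[0,0.25,0],"angular":[0,0,0]},{"dp":[0,0,0],"angular":[0,0,0]},{"dp":[0,0,0.5],"angular":[0,0,0]},{"dp":[0,0,1],"angular":[0,0,0]},{"dp":[0,0,1],"angular":[0,0,0]},{"dp":[0,0,1],"angular":[0,0,0]},{"dp":[0,0,1],"angular":[0,0,0]},{"dp":[0,0,1],"angular":[0,0,0]},{"dp":[0,0,1],"angular":[0,0,0]},{"dp":[0,0,0],"angular":[0,0,0]}]'; python3 - <<'E'
from station import vision
from h import *
s=vision.snapshot("scene"); W=cloud(s); X,Y,Z=np.moveaxis(W,-1,0)
cv2.imwrite('pics/end6.png',cv2.resize(s['image'][130:360,200:420],None,fx=2.6,fy=2.6))
f=W[(Z>.079)&(Z<.088)&(np.hypot(X-.393,Y+.3)<.057)][:,:2]
v=cv2.fitLine((f*1000).astype(np.float32),cv2.DIST_HUBER,0,.01,.01).ravel(); print(len(f),v,np.degrees(np.arctan2(v[1],v[0])))
h=W[(Z>.096)&(Z<.104)&(np.hypot(X-.393,Y+.3)<.05)&(Y<-.3)]
for x0 in(.36,.38,.4,.42):
  m=(abs(X-x0)<.008)&(Z>.096)&(Z<.103)&(np.hypot(X-.393,Y+.3)<.058); print(x0,"wall ys",Y[m&(Y<-.3)].max().round(4),Y[m&(Y>-.3)].min().round(4) if (m&(Y>-.3)).any() else None)
m=(abs(X-.54)<.02)&(abs(Y+.3)<.04);print("lid",np.median(Z[m]))
E
```

```text
t: 12.6
tcp_pos: [0.4251, -0.3136, 0.1047]
tool_rot: [0.695, 0.719, 0.003, -0.004]
force: [5.0, 16.3, 3.8]
finger_gap: -0.0
gripper_force: 8.1
t: 13.7
tcp_pos: [0.4277, -0.306, 0.3048]
tool_rot: [0.695, 0.719, -0.001, 0.006]
force: [-0.0, -0.2, 0.2]
finger_gap: -0.0
gripper_force: 0.0
1564 [ 9.9989790e-01  1.4291022e-02  3.9277759e+02 -2.9650644e+02] 0.81884307
0.36 wall ys -0.3258 -0.2794
0.38 wall ys -0.3257 -0.2788
0.4 wall ys -0.3243 -0.2786
0.42 wall ys -0.3239 -0.2779
lid 0.06800478683793593
```

View pics/end6.png

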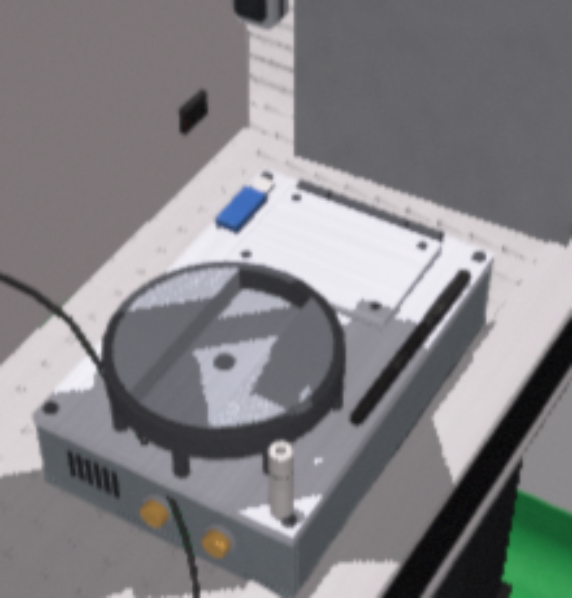

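The lid is flat at z = 0.068. The slot walls lie at about 1.8° to world x against the case's 1.5°, so the fastener is at its stop. The stick, pen and post are in place and the arm is clear.

```bash
python3 -c "
from station import order;print(order.sign_off())"
```

```text
the job is handed in; nothing more can be done
None
```

The lid is pressed fully shut and the fastener is turned clockwise to its hard stop. The stick, pen and post were not touched, and the job was handed in after about 14 s of robot time. The camera confirmed the lid flat and the slot in line with the case, but I did not see the tongue itself over the tab.

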